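# Show the shaft bearing to the inspection camera

## Task

On the assembly board, slide the loose wooden packer back along the row until it closes the gap and sits flush against the end of the screwed-down wooden plinth, with their sides in line. Then lift the pillow-block bearing out of its seat and hold it up in front of the inspection camera: upright, its bore centred on the lens axis 14 cm in front of the lens, one face of the bearing squarely towards the lens. Finish while still holding it there in the gripper, and do not bump the camera or disturb the other things on the bench.

Things in the scene. Friction and masses are not known exactly. Their poses are not given: they have to be found in the camera images.
- board: Fixed plywood assembly board on the bench, 130 (x) x 310 (y) x 18 mm thick; origin at the centre of its underside. A row of parts runs along its y at x = 0: at the +y end the screwed-down hardwood plinth, 50 (x) x 70 (y) x 56 mm high, centred at y = +110 mm; then the loose packer; at the -y end the bearing in its seat (two steel strips 6 mm high, 34 mm apart, along y).
- plinth_face (a point): Centre of the plinth's -y end face (the face that the packer must meet), 46 mm above the bench; axes as the board's, so -y points from the face towards the packer and the bearing.
- packer: Loose hardwood block, 50 (x) x 40 (y) x 56 mm high, 0.1 kg; origin at the centre of its underside. Stands on the board between plinth and bearing, slightly askew, 15 to 35 mm short of the plinth. Slides when pushed.
- packer_face (a point): Centre of the packer's +y side face, the one towards the plinth, 28 mm above its underside and 20 mm from its centre; axes as the packer's.
- bearing: Loose grey cast-iron pillow-block bearing, 0.5 kg; origin at the centre of its underside. x: bore axis, y: width. Foot 28 (x) x 66 (y) x 10 mm high; housing above it 24 (x) x 50 (y) mm, its flat sides (normal to y) run from 10 to 44 mm height, its round top reaches 69 mm (nipple 73 mm). A 34 mm insert ring stands 2 mm proud on both faces. Both faces are alike.
- bearing_bore (a point): Centre of the bearing's bore, 44 mm above its underside; axes as the bearing's (x along the bore).
- camera_stand: Fixed inspection camera, not to be bumped. Foot 100 mm across, post 18 mm thick and 286 mm high; origin under the foot's centre. On the post the head (50 mm wide, 45 mm high); its lens looks level along the stand's -x, lens front 77 mm from the post's axis. The lens axis is 190 to 240 mm above the bench, varying from start to start.
- focus (a point): The point in the air to present the bearing's bore at: on the lens axis, 140 mm in front of the lens, at the height of the lens axis; its x axis lies along the lens axis (level), +x pointing to the lens; z up.
- pulley: Bystander: loose aluminium step pulley lying flat, 90 mm across, 40 mm high; origin under its centre. Leave alone.
- can: Bystander: loose steel can, 80 mm across, 100 mm high; origin under its centre. Leave alone.
- screwdriver: Bystander: loose screwdriver with a wooden handle, lying on the bench. Leave alone.
- wrench: Bystander: loose steel wrench lying on the bench. Leave alone.
There are look-alikes about, which are no part of the job. What is meant by the packer is not blue, and is the smaller of those in its own colour.

How it is judged (in metres and radians):
On the way, in this order (a step that is already met when the one before it is completed fails the run):
1. the packer sits flush against the plinth, sides in line, while the bearing still stands in its seat (y of packer_face in the frame of plinth_face above -0.0025 m and x of packer_face in the frame of plinth_face between -0.008 and 0.008 m and z of packer_face in the frame of plinth_face between -0.01 and 0.01 m and angle between the y axis of packer_face and the y axis of plinth_face, either way round below 0.06 rad and height (world z) of bearing below 0.03 m), for 0.2 s.
2. the bearing is lifted clear of the board in the gripper (height (world z) of bearing above 0.06 m and contact force between the fingers and bearing above 1 N), for 0.2 s.
At the end, for the whole second after the job is handed in: Gripper alone holds the bearing still, bore within 20 mm of the focus point, upright within 0.2 rad, bore axis within 0.2 rad of the lens axis (either face); packer on the board, within 2.5 mm of the plinth face, parallel within 0.06 rad, sideways within 8 mm (y of packer_face in the frame of plinth_face above -0.0025 m and x of packer_face in the frame of plinth_face between -0.008 and 0.008 m and z of packer_face in the frame of plinth_face between -0.01 and 0.01 m and angle between the y axis of packer_face and the y axis of plinth_face, either way round below 0.06 rad and distance between bearing_bore and focus below 0.02 m and angle between bearing_bore's own z axis and vertical below 0.2 rad and angle between the x axis of bearing_bore and the x axis of focus, either way round below 0.2 rad and height (world z) of bearing above 0.1 m and contact force between the fingers and bearing above 1 N and contact force between bearing and camera_stand below 0.1 N and contact force between bearing and board below 0.1 N and contact force between bearing and packer below 0.1 N and linear speed of bearing below 0.03 m/s); the arm keeps its last pose, push and grip.
It fails at once if the camera is bumped (over 3 N) (contact force between any of the arm, the fingers, bearing and camera_stand above 3 N).
It fails at once if a bystander is moved by more than 3 cm (distance of any of pulley, can, screwdriver, wrench from where it was at the start of the episode above 0.03 m).
It also fails if it takes over 43 s, if anything falls off the work surface, if the arm or the gripper's body presses on something with over 40 N, if the wrist force passes 120 N, or if a joint passes its speed limit or range.

## Robot

A 6-joint arm with a two-finger parallel gripper is mounted at the origin on the work surface. World frame = base frame: x ahead of the robot, y to its left, z up, the work surface at z = 0. Lengths are in mm, angles in rad, forces in N, time in s.
With the tool pointing down it reaches from about 350 to 975 mm from the base axis. Payload 7.1 kg.
Tool frame: the origin (TCP) lies on the front face of the gripper's body, between the roots of the fingers; the fingertips stand 80 mm ahead of it and the grasp point (between the pads) lies 61 mm ahead of it (env.tips_ahead is the distance from the TCP to the fingertips, in mm); z points along the fingers, y is the direction in which the jaws open and shut (so a half turn about z gives the same grasp; the last joint's range is limited). The gripper opens to 88 mm and grips with 3 to 60 N. Pads are 20 mm wide; open, the fingers measure 115 mm over their backs; the gripper's body (75 mm by 178 mm) begins 61 mm behind the grasp point.
Start: joints at [-1.177, 0.423, 1.63, -0, 1.089, -0.019], TCP at [250.75, -572.477, 302.675] pointing down, gripper open.
Joint ranges: [-3, 3], [-0.9, 2.11], [0.09, 2.58], [-1.31, 4.45], [0.11, 2.69], [-2.54, 2.54]. Speed limits (rad/s): [2.39, 2.39, 3.01, 3.14, 3.14, 3.14].

## Interface

Orientations are given as a unit quaternion [x, y, z, w].
In Python, from station import env, set_gripper, viewer, workorder gives the robot as it stands. Calls block until the motion is done:
- env.reach(position, orientation): joint-space move of the TCP to a pose.
- env.move_l(position, rot=None, rate=150, f_stop=None): straight line of the TCP; rot=None keeps the orientation; rate is the mean speed in mm/s. With f_stop (N) it stops when the force on the tool has changed by that much, and returns True; else False.
- env.move_joints(angles): joint-space move.
- set_gripper(opening): finger opening in mm; the grip force is fixed at half the most; returns when the fingers have stopped.
- env.hold(seconds).
- env.ik(position, orientation): joint angles nearest the present ones, or None.
- env.read_state(): the state.
- viewer.camera(name): name is "scene" or "top" or "wrist"; returns the picture (400x640x3 uint8, blue, green, red); there is no depth.
- viewer.camera_params(name): a dict with "fx", "fy", "cx", "cy" (pixels), "dist" ([k1, k2, p1, p2, k3] as OpenCV has them; the pictures are not rectified), "pose" (4x4, takes a point from camera to world coordinates); the wrist camera has in their place "tool_from_camera" (4x4, takes a point from camera to tool coordinates, whose origin is the TCP and whose axes are the flange's). Camera axes: x right, y up, looking along -z (the intrinsics and any distortion apply to the point x, -y, -z); pixel columns grow to the right and rows downward; lengths in mm; the calibration is good to about 2 mm. A picture is of the moment at which its call begins: read the wrist's pose just before it. camera_params takes no time and is no camera call.
A pose or a line that the arm cannot do raises env.IKError and nothing moves.
- workorder.sign_off(): hands the job in, once; it reports no verdict.
The state is a dict: "time_s": time; "qpos": joint angles; "dq": joint speeds; "tau": joint torques, N m; "tool_pos": TCP position; "orientation": TCP orientation; "force": force on the tool from outside, world axes, zero at the start; "wrist_torque": the same for the moment, N m; "width": finger opening in mm.
Only numpy, scipy, OpenCV 4.12 (cv2) and the standard library are available. Lean on these libraries where they do the work, as an engineer would, in place of code of your own. Each camera call takes 0.05 s, during which the arm holds its last target.

## Working session

There is one attempt and no reset: what is moved stays moved. The work goes in short steps, each a Python script; the robot and the scene stay as the last script left them, time stands still between calls to the robot, and variables do not carry over. Pictures are saved under pics/ and viewed, and the job is handed in when it is done.

```bash
ls; mkdir -p pics
cat > h.py <<'E'
import numpy as np, cv2
from station import env, set_gripper, viewer, workorder
E
python3 - <<'E'
from h import *
for n in ("scene","top","wrist"):
    cv2.imwrite(f"pics/{n}0.png", viewer.camera(n)); p=viewer.camera_params(n)
    print(n,{k:np.round(v,4).tolist() for k,v in p.items()})
s=env.read_state(); print({k:np.round(v,3).tolist() for k,v in s.items()}, env.tips_ahead)
E
```

```text
pics
scene {'fx': 371.1184, 'fy': 371.1184, 'cx': 322.3944, 'cy': 204.2407, 'dist': [-0.0356, 0.0, 0.0, 0.0, 0.0], 'pose': [[0.7591, -0.3654, 0.5387, 1154.4254], [0.6506, 0.398, -0.6468, -711.6698], [0.022, 0.8415, 0.5399, 767.4184], [0.0, 0.0, 0.0, 1.0]]}
top {'fx': 520.4696, 'fy': 520.4696, 'cx': 310.7084, 'cy': 184.9271, 'dist': [0.0103, 0.0, 0.0, 0.0, 0.0], 'pose': [[0.0272, 0.9955, -0.0909, 383.1667], [-0.9995, 0.0285, 0.0123, 27.8584], [0.0148, 0.0906, 0.9958, 1792.9164], [0.0, 0.0, 0.0, 1.0]]}
wrist {'fx': 312.0442, 'fy': 312.0442, 'cx': 319.2454, 'cy': 197.7039, 'dist': [-0.0182, 0.0, 0.0, 0.0, 0.0], 'tool_from_camera': [[0.0009, 0.9589, 0.2839, 78.8339], [1.0, -0.0008, -0.0004, -0.1076], [-0.0001, 0.2839, -0.9589, -81.7689], [0.0, 0.0, 0.0, 1.0]]}
{'time_s': 0.15, 'qpos': [-1.177, 0.424, 1.63, 0.0, 1.089, -0.019], 'dq': [-0.001, -0.002, -0.002, -0.0, 0.001, 0.0], 'tau': [0.001, -54.498, -27.392, 0.064, 0.021, -0.0], 'tool_pos': [250.658, -572.205, 302.097], 'orientation': [0.979, 0.205, -0.0, -0.001], 'force': [-0.143, -0.56, 0.014], 'wrist_torque': [-0.018, -0.017, -0.026], 'width': 87.96} 80.0
```

View pics/scene0.png

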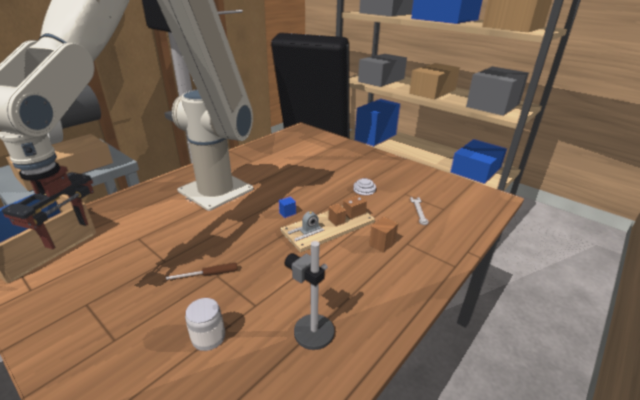

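View pics/top0.png

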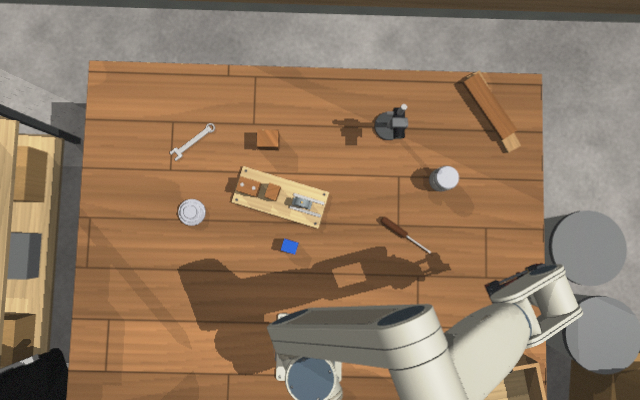

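View pics/wrist0.png

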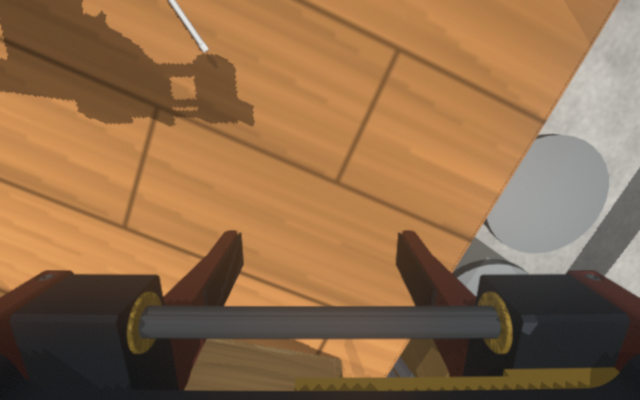

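Run:
```python
import cv2
t=cv2.imread("pics/top0.png"); cv2.imwrite("pics/top0c.png",cv2.resize(t[155:235,220:340],None,fx=6.5,fy=6.5,interpolation=cv2.INTER_CUBIC))
cv2.imwrite("pics/top0d.png",cv2.resize(t[90:150,330:430],None,fx=8,fy=8,interpolation=cv2.INTER_CUBIC))
t=cv2.imread("pics/scene0.png"); cv2.imwrite("pics/scene0c.png",cv2.resize(t[180:360,260:430],None,fx=3.3,fy=3.3,interpolation=cv2.INTER_CUBIC))
```

```text
(no output)
```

View pics/top0c.png

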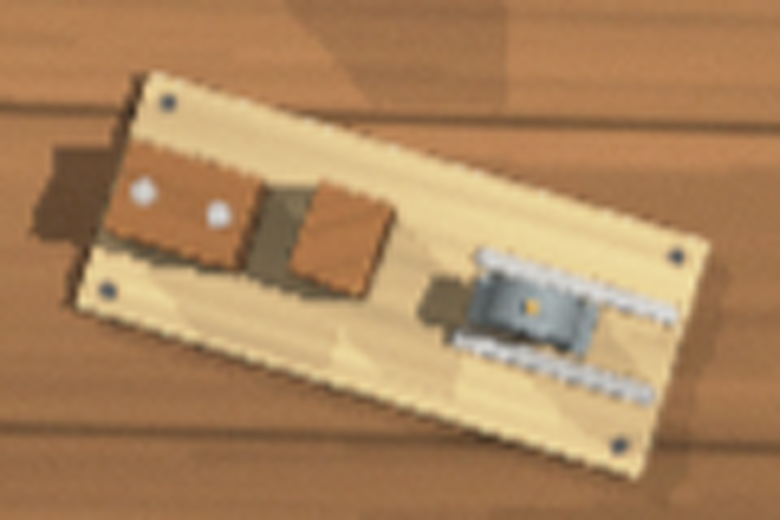

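View pics/scene0c.png

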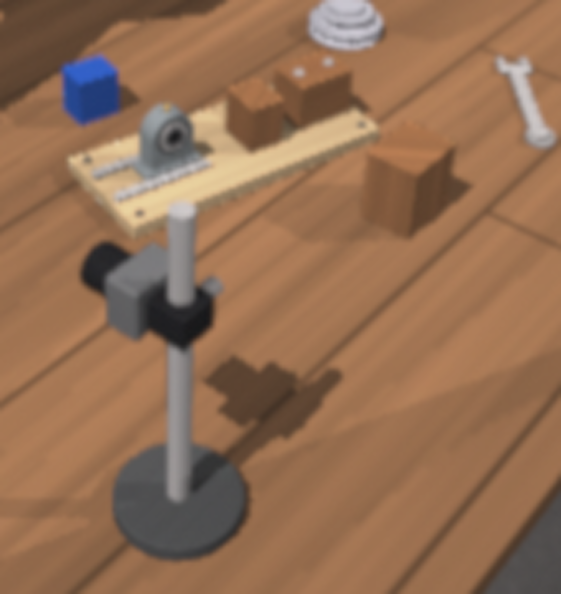

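View pics/top0d.png

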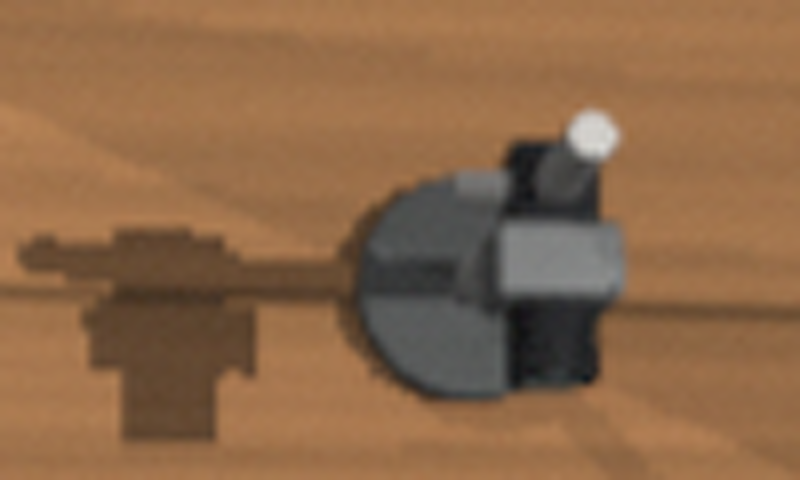

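```bash
cat >> h.py <<'E'
from scipy.spatial.transform import Rotation as R
from scipy.optimize import least_squares
def cam(name,tool=None):
    p=viewer.camera_params(name)
    K=np.array([[p["fx"],0,p["cx"]],[0,p["fy"],p["cy"]],[0,0,1.]]);d=np.array(p["dist"],float)
    if "pose" in p: T=np.array(p["pose"])
    else:
        W=np.eye(4);W[:3,:3]=R.from_quat(tool[1]).as_matrix();W[:3,3]=tool[0];T=W@np.array(p["tool_from_camera"])
    return K,d,T
def ray(c,uv):
    K,d,T=c;q=cv2.undistortPoints(np.array(uv,float).reshape(-1,1,2),K,d).reshape(-1,2)
    D=np.c_[q[:,0],-q[:,1],-np.ones(len(q))]@T[:3,:3].T
    return T[:3,3],D
def onz(c,uv,z):
    o,D=ray(c,uv);return o+D*((z-o[2])/D[:,2])[:,None]
def proj(c,P):
    K,d,T=c;P=np.atleast_2d(P);q=(P-T[:3,3])@T[:3,:3];q=q*[1,-1,-1]
    return cv2.projectPoints(q.reshape(-1,1,3),np.zeros(3),np.zeros(3),K,d)[0].reshape(-1,2)
def crop(xy,s,ox,oy): return (np.array(xy,float)+.5)/s-.5+[ox,oy]
def loc(xy,yaw,P): # local->world
    c,s=np.cos(yaw),np.sin(yaw);P=np.atleast_2d(np.array(P,float));o=P.copy();o[:,0]=xy[0]+c*P[:,0]-s*P[:,1];o[:,1]=xy[1]+s*P[:,0]+c*P[:,1];return o
def shot(n):
    s=env.read_state();im=viewer.camera("wrist");cv2.imwrite(f"pics/{n}.png",im)
    np.savez(f"pics/{n}.npz",p=s["tool_pos"],q=s["orientation"]);return s
def wcam(n):
    z=np.load(f"pics/{n}.npz");return cam("wrist",(z["p"],z["q"]))
E
python3 - <<'E'
from h import *
t=cam("top");s=cam("scene")
b=onz(t,crop([(150,73),(710,242),(638,478),(78,308)],6.5,220,155),18);print(b.round(1),b.mean(0))
print([np.linalg.norm(b[i]-b[(i+1)%4]).round(1) for i in range(4)])
d=b[0]-b[1];d2=b[3]-b[2];print("board +y dir",np.arctan2(d[1],d[0]),np.arctan2(d2[1],d2[0]))
pk=onz(t,crop([(322,178),(395,208),(362,297),(290,268)],6.5,220,155),74);print("pk",pk.round(1),pk.mean(0))
pl=onz(t,crop([(135,143),(265,180),(240,270),(105,232)],6.5,220,155),74);print("pl",pl.round(1),pl.mean(0))
br=onz(t,crop([(531,307)],6.5,220,155),18+73);print(br)
post=onz(t,crop([(592,135)],8,330,90),286);print("post",post)
print("post foot",onz(s,crop([(180,497)],3.3,260,180),8))
print("foot c top",onz(t,crop([(472,287)],8,330,90),12))
for z in (190,215,240):
    l=onz(t,crop([(552,385)],8,330,90),z);print(z,l.round(1),proj(s,l), crop([(100,268)],3.3,260,180))
E
```

```text
[[604.4 241.   18. ]
 [523.4 -56.6  18. ]
 [398.6 -22.   18. ]
 [479.3 273.8  18. ]] [501.42561948 109.03767316  18.        ]
[np.float64(308.5), np.float64(129.6), np.float64(306.6), np.float64(129.3)]
board +y dir 1.3051130548690384 1.3042801483387743
pk [[546.1 144.7  74. ]
 [531.8 107.   74. ]
 [485.9 122.3  74. ]
 [499.7 159.3  74. ]] [515.85917281 133.33382994  74.        ]
pl [[561.3 240.5  74. ]
 [544.2 173.7  74. ]
 [497.9 184.7  74. ]
 [515.3 253.9  74. ]] [529.68321958 213.18606925  74.        ]
[[482.25507997  36.19748569  91.        ]]
post [[ 761.39009705 -258.65863997  286.        ]]
post foot [[ 758.86648427 -255.72579008    8.        ]]
foot c top [[ 761.2987324  -259.25727508   12.        ]]
190 [[ 685.6 -262.4  190. ]] [[289.30137127 263.10180453]] [[289.95454545 260.86363636]]
215 [[ 680.9 -257.9  215. ]] [[288.94063892 252.92194386]] [[289.95454545 260.86363636]]
240 [[ 676.2 -253.3  240. ]] [[288.5746762  242.53928039]] [[289.95454545 260.86363636]]
```

Packer candidates in the top view are the screwed-down plinth (249,186), the block on the board (272,192), the blue block (289,246) and the bigger wooden block off the board (268,139). I choose (272,192): wooden, without screws, the smaller wooden block, and between plinth and bearing. I'll check it from the wrist camera.

```bash
cat >> h.py <<'E'
def qd(th): return [np.cos(th/2),np.sin(th/2),0,0]
E
python3 - <<'E'
from h import *
th=1.305
print(env.ik([487,56,320],qd(th)))
env.reach([487,56,320],qd(th)); s=shot("w1"); print(s["time_s"],s["tool_pos"],s["qpos"])
E
```

```text
[ 9.02091558e-02  2.01824453e-01  1.90538607e+00 -4.44089210e-16
  1.03438213e+00  3.56005483e-01]
2.5417 [487.20166889  55.42212208 319.99439579] [ 8.90480549e-02  2.02015798e-01  1.90515230e+00 -1.24205121e-04
  1.03435300e+00  3.55937432e-01]
```

View pics/w1.png

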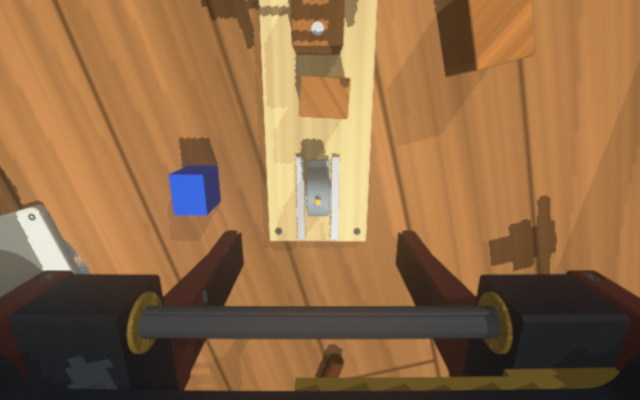

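Run:
```python
import cv2
t=cv2.imread("pics/w1.png"); cv2.imwrite("pics/w1a.png",cv2.resize(t[0:130,255:385],None,fx=4.6,fy=4.6,interpolation=cv2.INTER_CUBIC))
cv2.imwrite("pics/w1b.png",cv2.resize(t[125:250,255:385],None,fx=4.6,fy=4.6,interpolation=cv2.INTER_CUBIC))
```

```text
(no output)
```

View pics/w1a.png

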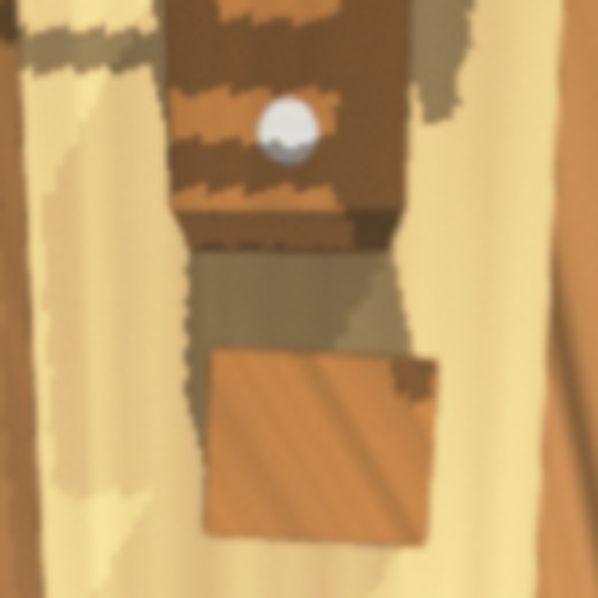

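View pics/w1b.png

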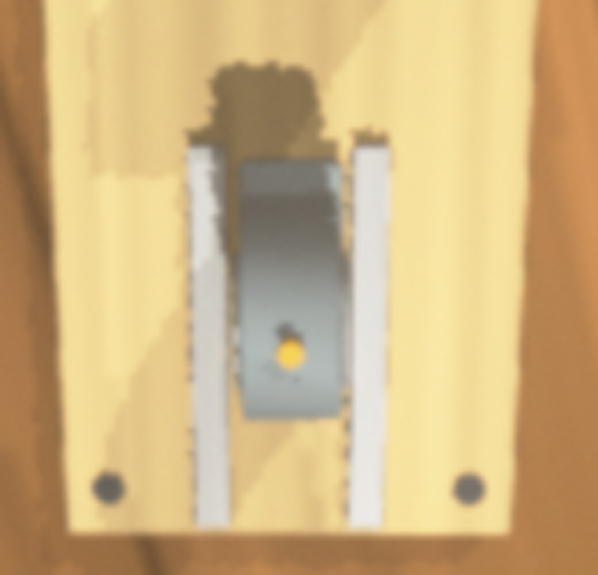

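The close crop shows an unscrewed wooden block at about (324,97), between the screwed plinth at (318,27) and the bearing at (318,186), so the choice is confirmed.

Run:
```python
from h import *
w=wcam("w1"); A=lambda p:crop(p,4.6,255,0); B=lambda p:crop(p,4.6,255,125)
be=onz(w,np.r_[B([(69,533),(511,533)]),A([(23,90),(560,90)])],18);print("brd",be.round(1))
for i in (0,1):
    d=be[2+i]-be[i];print(np.arctan2(d[1],d[0]))
d=be[1]-be[0];print("bx",np.arctan2(d[1],d[0]),np.linalg.norm(d))
yaw=1.305-np.pi/2
c=(be[0]+be[1])/2; ctr=c+155*np.array([-np.sin(yaw),np.cos(yaw),0]);print("ctr",ctr)
tl=lambda P:np.round((P-ctr)@np.array([[np.cos(yaw),-np.sin(yaw)],[np.sin(yaw),np.cos(yaw)],[0,0]]) if 0 else np.c_[(P[:,0]-ctr[0])*np.cos(yaw)+(P[:,1]-ctr[1])*np.sin(yaw),-(P[:,0]-ctr[0])*np.sin(yaw)+(P[:,1]-ctr[1])*np.cos(yaw)],1)
pk=onz(w,A([(210,347),(438,360),(427,547),(203,535)]),74);print("pk",tl(pk).tolist(),tl(pk).mean(0),pk.mean(0))
pl=onz(w,A([(172,209),(405,209)]),74);print("pl",tl(pl).tolist(),pl)
print("nip",tl(onz(w,B([(291,353)]),91)),onz(w,B([(291,353)]),91))
print("brg foot",tl(onz(w,B([(243,160),(335,160)]),28)),"strips",tl(onz(w,B([(190,145),(388,145),(197,526),(382,526)]),24)))
```

```text
brd [[399.  -18.8  18. ]
 [523.1 -52.7  18. ]
 [469.3 236.7  18. ]
 [593.5 202.9  18. ]]
1.3024183312806412
1.3017920816656543
bx -0.26636300713687894 128.58918965128296
ctr [501.74132229 113.79991007  18.        ]
pk [[-16.6, 47.2], [32.2, 44.6], [30.8, 5.6], [-18.8, 8.2]] [ 6.9 26.4] [515.35675033 137.43065976  74.        ]
pl [[-24.1, 74.3], [24.6, 74.3]] [[498.02203693 191.79239173  74.        ]
 [544.96495679 179.0103975   74.        ]]
nip [[  0.6 -77.6]] [[481.95938076  38.76786272  91.        ]]
brg foot [[-12.1 -44.1]
 [ 12.  -44.1]] strips [[ -26.2  -40.8]
 [  26.1  -40.8]
 [ -26.6 -150.1]
 [  26.3 -150.1]]
```

Run:
```python
from h import *
th=1.303;u=np.array([np.cos(th),np.sin(th),0]);P=np.array([521.5,185.4,0])
g=P-u*47.9
env.reach(list(g+[0,0,190]),qd(th)); print(env.read_state()["time_s"])
f=env.move_l(list(g+[0,0,107]),rate=150,f_stop=10); print("down",f,env.read_state()["tool_pos"])
set_gripper(40); s=env.read_state(); print(s["width"],s["force"],s["time_s"])
f=env.move_l(list(g+u*35+[0,0,107]),rate=40,f_stop=15); s=env.read_state(); print("push",f,(np.array(s["tool_pos"])-g)@u,s["force"],s["time_s"])
```

```text
3.2583
down False [509.61482188 139.02871086 108.10607101]
50.02158264640963 [-0.11917436 -0.35532225  3.15047764] 4.6333
push True 29.134701848352133 [-0.06941552 -1.55847535  4.21565548] 5.3583
```

Run:
```python
from h import *
th=1.303;u=np.array([np.cos(th),np.sin(th),0])
set_gripper(80); s=env.read_state();p=np.array(s["tool_pos"])
env.move_l(list(p+[0,0,70]),rate=200)
env.move_l(list(p-u*70+[0,0,140]),rate=250); s=shot("w2");print(s["time_s"],s["tool_pos"])
t=cv2.imread("pics/w2.png");cv2.imwrite("pics/w2z.png",cv2.resize(t[0:240,180:460],None,fx=2.5,fy=2.5,interpolation=cv2.INTER_CUBIC))
```

```text
7.0667 [497.74357684  99.91932945 246.18268304]
```

View pics/w2z.png

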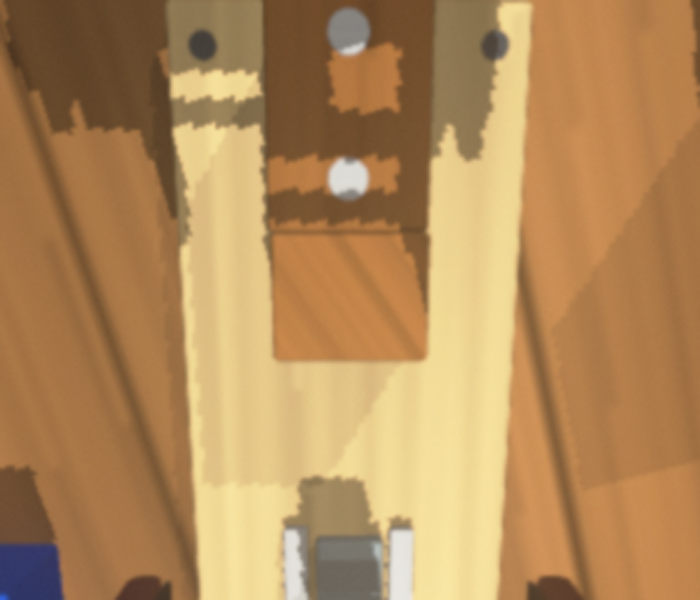

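The packer meets the plinth: there is only a hairline joint at crop (350,232), and the sides are nearly in line. I'll press its back face once to make sure it's seated, then lift and look.

Run:
```python
from h import *
th=1.303;u=np.array([np.cos(th),np.sin(th),0]);P=np.array([521.5,185.4,0])
set_gripper(0)
a=P-u*72
env.move_l(list(a+[0,0,108]),rate=250,f_stop=15)
f=env.move_l(list(P-u*44+[0,0,108]),rate=40,f_stop=15); s=env.read_state(); print(f,(np.array(s["tool_pos"])-P)@u,s["force"],s["time_s"])
env.move_l(list(a-u*3+[0,0,108]),rate=120)
env.move_l(list(P-u*95+[0,0,235]),rate=300); s=shot("w3");print(s["time_s"],s["tool_pos"])
t=cv2.imread("pics/w3.png");cv2.imwrite("pics/w3z.png",cv2.resize(t[0:150,230:410],None,fx=4,fy=4,interpolation=cv2.INTER_CUBIC))
```

```text
True -52.20157516228504 [ 0.26925049 -3.14334262  2.32082363] 9.6
10.5083 [496.55857888  94.13373895 235.61187833]
```

View pics/w3z.png

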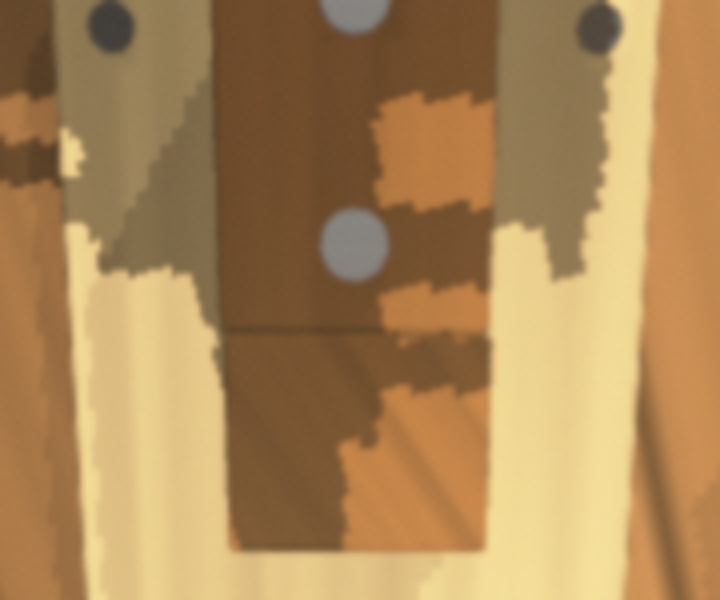

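View pics/w3.png

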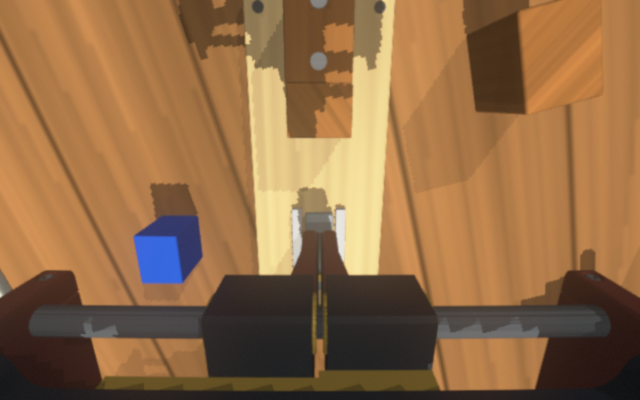

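The packer is flush: the joint line at crop y≈330 is tight and the sides are continuous. Next is the bearing, at about (482, 38.6), gripped on its flat sides along the row.

Run:
```python
from h import *
th=1.303-np.pi/2
w=wcam("w3")
print("packer -y edge to plinth ref (expect 40)", np.round((onz(w,crop([(360,549),(360,330)],4,230,0),74)-[521.5,185.4,74])@np.array([np.cos(1.303),np.sin(1.303),0]),1))
g=np.array([482.1,38.4,0])
set_gripper(88)
env.reach(list(g+[0,0,200]),qd(th)); s=shot("w4"); print(s["time_s"],s["qpos"],s["tool_pos"],s["width"])
f=env.move_l(list(g+[0,0,112]),rate=120,f_stop=8); s=env.read_state(); print(f,s["tool_pos"],s["force"],s["time_s"])
cv2.imwrite("pics/s4.png",cv2.resize(viewer.camera("scene")[150:280,240:400],None,fx=4.5,fy=4.5,interpolation=cv2.INTER_CUBIC))
```

```text
packer -y edge to plinth ref (expect 40) [-39.7   0. ]
13.2417 [ 5.49919090e-02  3.77451705e-01  2.00869464e+00 -1.80568614e-05
  7.55224005e-01  1.89240991e+00] [482.23483165  38.46094804 200.09202854] 87.71221245050842
False [482.43604779  38.44511546 112.3687527 ] [-0.25020748  0.98390722  0.73406272] 14.175
```

View pics/w4.png

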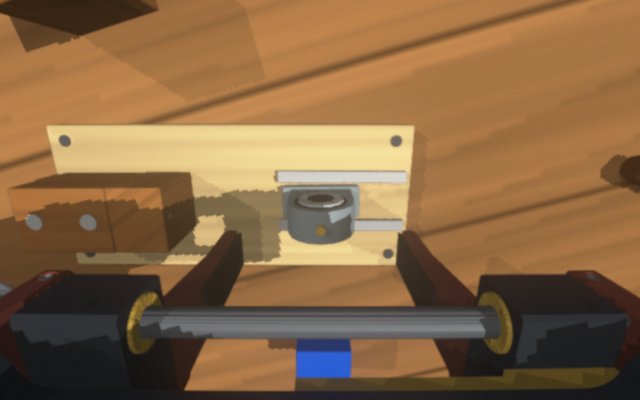

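View pics/s4.png

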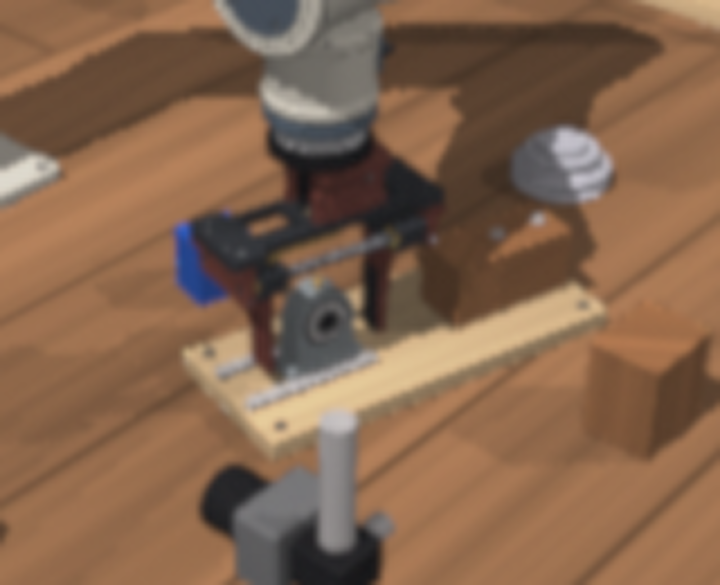

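Run:
```python
from h import *
set_gripper(30); s=env.read_state(); print(s["width"],s["time_s"]); p=np.array(s["tool_pos"])
env.move_l(list(p+[0,0,170]),rate=150); s=env.read_state(); print(s["width"],s["force"],s["tool_pos"],s["time_s"])
cv2.imwrite("pics/s5f.png",viewer.camera("scene")); cv2.imwrite("pics/t5f.png",viewer.camera("top"))
t=cv2.imread("pics/s5f.png");cv2.imwrite("pics/s5.png",cv2.resize(t[130:280,240:400],None,fx=4,fy=4,interpolation=cv2.INTER_CUBIC))
cv2.imwrite("pics/s5l.png",cv2.resize(t[235:295,275:335],None,fx=10,fy=10,interpolation=cv2.INTER_CUBIC))
t=cv2.imread("pics/t5f.png");cv2.imwrite("pics/t5.png",cv2.resize(t[95:145,370:420],None,fx=12,fy=12,interpolation=cv2.INTER_CUBIC))
```

```text
50.171429697521305 14.9
49.74484250148199 [-0.78720458 -0.32175024 -5.08968278] [481.47181407  38.31985269 281.2007035 ] 16.1833
```

View pics/s5.png

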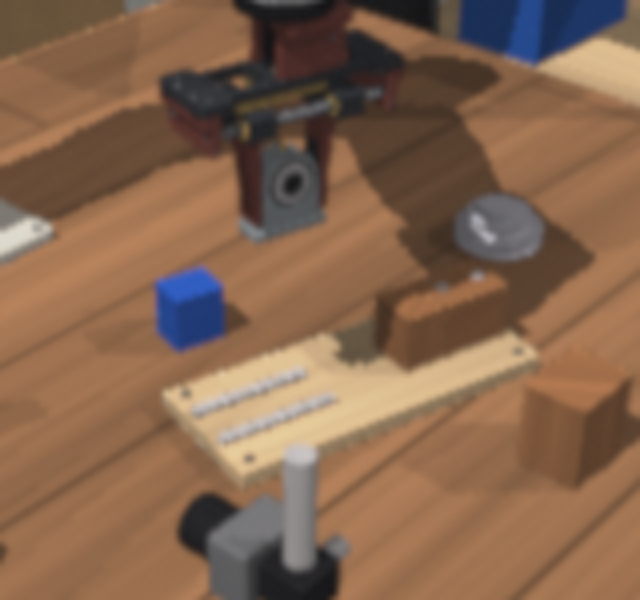

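View pics/s5l.png

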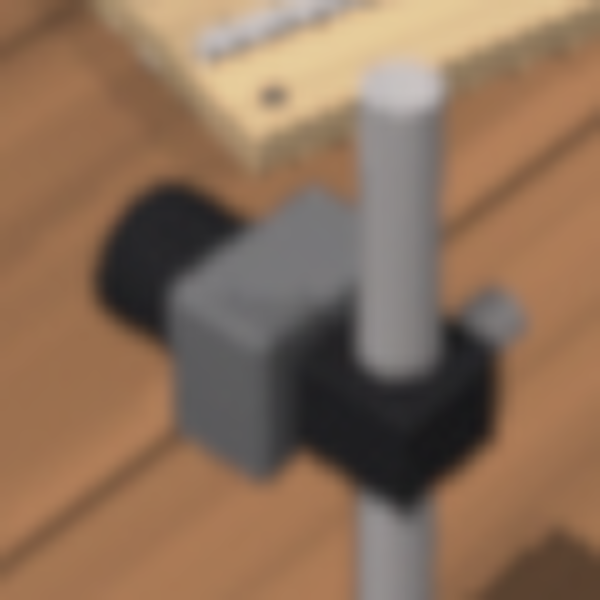

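View pics/t5.png

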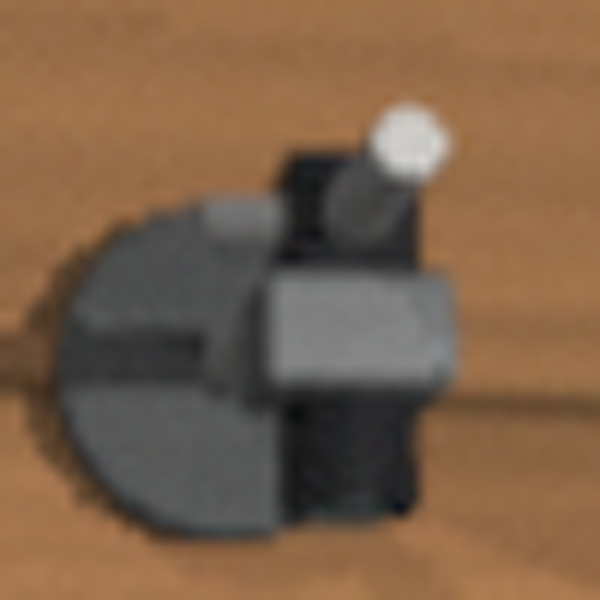

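Run:
```python
from h import *
T=cam("top");S=cam("scene")
tp=crop([(410,143),(270,388),(458,388),(458,272),(270,275),(350,503)],12,370,95)
sp=crop([(403,85),(265,347),(260,480),(170,290),(180,430),(316,185)],10,275,235)
def pts(v):
    x,y,w,h,a,b=v;t=h+22.5;l=h-22.5
    return loc((x,y),w,[(0,0,286),(-a,25,t),(-a,-25,t),(-b,-25,t),(-b,25,t),(-77,0,h)]),loc((x,y),w,[(0,0,286),(-b,-25,t),(-b,-25,l),(-a,-25,t),(-a,-25,l),(-a,25,t)])
def f(v):
    A,B=pts(v);return np.r_[(proj(T,A)-tp).ravel(),(proj(S,B)-sp).ravel()]
for loss in("linear","soft_l1"):
    r=least_squares(f,[760,-258,0.03,200,50,15],loss=loss,x_scale=[1,1,.01,1,1,1]);print(r.x.round(3));
    x,y,w,h=r.x[:4];print("focus",loc((x,y),w,[(-217,0,h)]))
print(f(r.x).reshape(-1,2).round(1).tolist())
```

```text
[ 7.61291e+02 -2.58682e+02  2.80000e-02  2.00179e+02  4.64530e+01
  1.92620e+01]
focus [[ 544.37741308 -264.80193109  200.17919716]]
[ 7.61096e+02 -2.58725e+02  2.80000e-02  1.99971e+02  4.63920e+01
  1.88420e+01]
focus [[ 544.18367427 -264.89168584  199.97120479]]
[[-0.1, 0.1], [-0.3, -0.5], [0.3, -0.5], [0.1, 0.3], [-0.5, 0.1], [-0.0, 1.1], [0.5, 0.5], [-0.3, -0.4], [0.4, 1.5], [-0.3, -0.3], [-0.8, 0.8], [0.2, -1.1]]
```

Run:
```python
from h import *
F=np.array([544.3,-264.8,200.0])
env.move_l(list(F+[-25,0,75]),qd(0.028),rate=150)
env.move_l(list(F+[0,0,50.5]),qd(0.028),rate=80); env.hold(0.3)
s=env.read_state(); print(s["width"],s["force"],s["tool_pos"],R.from_quat(s["orientation"]).as_matrix().round(3).tolist(),s["time_s"])
cv2.imwrite("pics/s6f.png",viewer.camera("scene")); cv2.imwrite("pics/t6f.png",viewer.camera("top")); shot("w6")
t=cv2.imread("pics/s6f.png");cv2.imwrite("pics/s6.png",cv2.resize(t[200:300,215:335],None,fx=6,fy=6,interpolation=cv2.INTER_CUBIC))
t=cv2.imread("pics/t6f.png");cv2.imwrite("pics/t6.png",cv2.resize(t[90:240,220:450],None,fx=3.4,fy=3.4,interpolation=cv2.INTER_CUBIC))
```

```text
49.350196277944015 [ 0.05394271  0.17014967 -4.22648522] [ 544.23597073 -264.91873266  250.85565013] [[1.0, 0.028, 0.0], [0.028, -1.0, -0.0], [0.0, 0.0, -1.0]] 19.3583
```

View pics/s6.png

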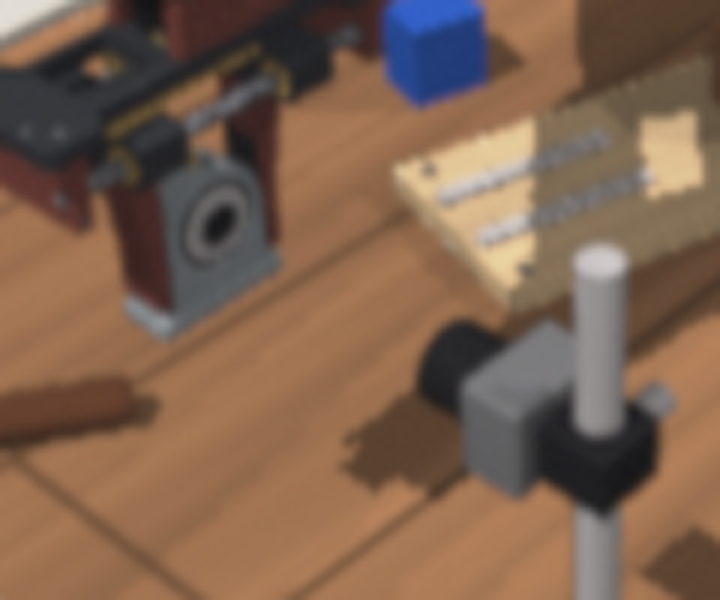

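View pics/t6.png

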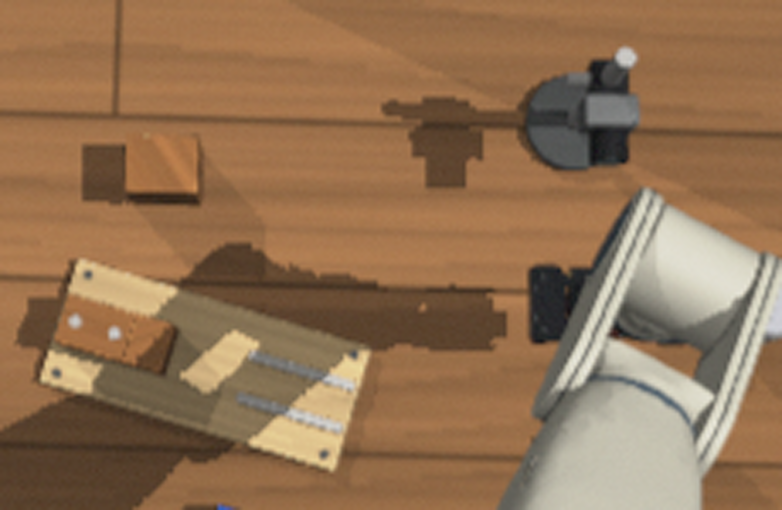

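View pics/w6.png

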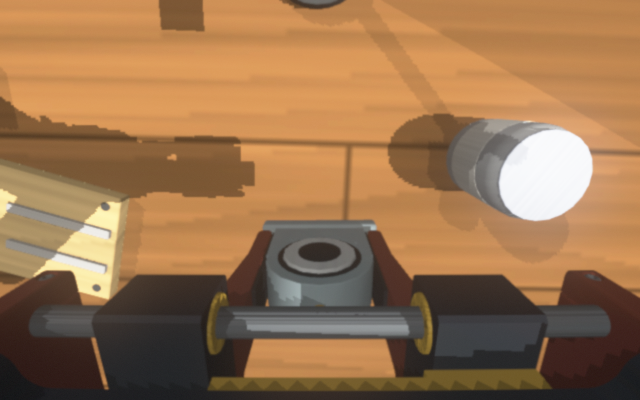

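Run:
```python
from h import *
S=cam("scene");o=crop([(217,222),(168,337),(280,265),(127,312)],6,215,200)
W=wcam("w6");ow=np.array([[319,256],[267,228],[374,228],[264,222],[375,222]])
L=np.array([(14,0,44),(14,-33,0),(14,33,0),(-14,-33,0)],float)
def pose(v): return R.from_euler("zyx",[v[3],v[4],v[5]]).apply(L-[0,0,44])+v[:3]
f=lambda v:(proj(S,pose(v))-o)
v0=[544.2,-264.9,200.4,.028,0,0];print("resid px as planned",f(v0).round(1).tolist())
r=least_squares(lambda v:np.r_[f(v).ravel(),(v-v0)/[5,5,5,.1,.1,.1]*.5],v0);print(r.x.round(3))
print("wrist ring pred",proj(W,[[558.2,-264.5,200.4]]), "seen 319,257")
s=env.read_state();print(s["tool_pos"],s["force"],s["width"],s["time_s"],s["dq"])
```

```text
resid px as planned [[1.2, 0.5], [0.8, 1.6], [1.7, 0.9], [0.3, 1.0]]
[ 5.39786e+02 -2.64300e+02  2.00623e+02  4.10000e-02  1.30000e-02
  3.00000e-03]
wrist ring pred [[319.89557633 250.63598519]] seen 319,257
[ 544.24954882 -264.85993777  250.73757283] [ 0.02133612  0.33488848 -5.08723964] 49.74648491228244 19.5083 [-7.88173366e-04 -3.92013880e-04 -8.32687178e-04  2.80215412e-04
 -2.63846515e-05  9.21747208e-04]
```

Both views put the bore about 3–4 mm short of the focus along x. I'll correct by 3 mm and hand in.

Run:
```python
from h import *
p=np.array(env.read_state()["tool_pos"])
env.move_l([547.3,-264.8,250.4],qd(0.028),rate=30); env.hold(0.5)
s=env.read_state(); print(s["width"],s["force"],s["tool_pos"],s["time_s"])
print(workorder.sign_off())
```

```text
49.80722012146737 [-0.52156822  0.04688104 -4.60231546] [ 547.27094215 -264.79434479  250.37853357] 20.2583
the job is handed in; nothing more can be done
None
```

The packer is flush against the plinth, and the bearing is held in the gripper in front of the inspection camera. I handed the job in at 20.3 s of the 43 s allowed; the hand-in reports no verdict.

- **Packer:** I gripped it across its sides, slid it along the row until it touched the plinth, then pressed its back face once more. The close wrist picture shows a tight joint and sides in line. Its back edge measured 39.7 mm from the plinth face, against 40 mm expected.
- **Bearing:** I gripped it on its flat sides, lifted it out and turned it to face the lens. The grip held steady at about 49.8 mm width, and the tool carried about 5 N, which matches the bearing's weight.
- **Focus point:** I worked out the lens axis from the scene and top pictures: about 200 mm high, with the focus at (544, -265, 200) mm.
- **Final position:** The scene and wrist views both put the bore 3–4 mm short of the focus along x. The scene view also showed it 0.01–0.02 rad off in tilt and facing. I moved 3 mm closer, but took no picture after that small correction.
- **Surroundings:** I saw no contact with the camera stand. The can and the lens camera looked undisturbed in the last pictures, but I did not measure any bystander's position afterwards.

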